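# Nest three saucepans with their handles fanned

### The arm

A 6-joint arm with a two-finger parallel gripper is mounted at the origin on a cart in front of the work surface, level with it; the furniture and walls round the work are solid. World frame = base frame: x ahead of the robot, y to its left, z up, the work surface at z = 0. Lengths are in m, angles in degrees, forces in N, time in s.
With the tool pointing down it reaches from about 0.375 to 0.9 m from the base axis. Payload 3.1 kg.
Tool frame: the origin (TCP) lies at the very end of the fingers, on their centre line; the grasp point (between the pads) lies grip_point_offset behind it (grip_point_offset is the distance from the TCP to the grasp point, in m); z points along the fingers, y is the line along which they close (so a half turn about z gives the same grasp; the last joint's range is limited). The gripper opens to 87 mm and grips with 3 to 60 N. Pads are 19 mm wide; open, the fingers measure 117 mm over their backs; the gripper's body (75 mm by 190 mm) begins 51 mm behind the grasp point.
Start: joints at [-85.571, 30.224, 82.088, -0, 67.689, -10.227], TCP at [0.158, -0.605, 0.223] pointing down, gripper open.
Joint ranges: [-176.69, 176.69], [-43.24, 126.21], [12.49, 139.97], [-82, 262], [0, 151.66], [-163.58, 163.58]. Speed limits (degrees/s): [159.86, 159.86, 180, 180, 180, 180].

### API

Orientations are given as a 3x3 rotation matrix whose columns are the frame's x, y, z axes.
In Python, from rig import * gives the robot as it stands.
- The arm moves only by the tool move_arm, never from a script. Its argument "increments" is a list of rows, each a list of 3 entries, a list of its own where there are three numbers: the shift along the tool's x, y, z in units of 30 mm (1.0 is 30 mm), then the turn, a rotation vector about the tool's x, y, z in units of 120 degrees (1.0 is 120 degrees), then the closure, from 0 (fully open) to 1 (shut). A call has 1 to 20 rows; each row shifts and turns the commanded pose from where the row before left it, along the tool's axes as they then stand; what a row does not reach is not made up. A row lasts 1/12 s, in which the tool goes at most 41.7 mm and 7.16 degrees, less where a joint would pass 70% of its speed; a pose out of reach is approached as far as the arm can. A call with a number of a shift or a turn outside -1 to 1 is refused whole. A call with a gripper value outside its range is refused whole. The fingers move at their own pace and stop on an object; the grip force is fixed at half the most. Time passes only in rows, so rows that do not move let the fingers close. It gives the time, the measured TCP pose, the force, the opening and the grip force at its end, in the units of the state.
- read_state(): the state, without advancing time (a new reading comes with each control period).
- capture(name): name is "scene" or "top" or "wrist"; returns a dict with "img" (480x640x3 uint8, red, green, blue), "mtx" (3x3 intrinsics, pixels), "eye" and "rotation" of the camera in the world. Camera axes: x right, y down, z forward; pixel columns grow to the right and rows downward; lengths in m; the calibration is good to about 2 mm. A picture is of the moment at which its call begins. There is no depth.
- hand_in(): hands the job in; it is judged then, once.
Trained networks look in a picture, given as the dict that the camera call returned (one of the last four; its "shot" number tells which), for a name from the list of things; names that differ only in an ending like _2 or _b are one class to them, and where a whole thing is asked for, a point or a joint stands for the part that bears it (a point fixed in the world has none). Each returns a list of dicts, best first, with "confidence" (0 to 1); they miss things now and then, are a little off and sometimes report something else, mostly with a low value. They report only what shows in the picture. A call takes as long as a camera call.
- search_frame(picture, label): "extent" ([left, top, right, bottom] as shares, 0 to 1, of the picture: columns of its width, rows of its height, round what is visible of it).
- pinpoint(picture, label): "xy" ([column, row] as shares, 0 to 1, of the picture: columns of its width, rows of its height: a listed point, or the origin of a listed thing).
The state is a dict: "time_s": time; "joint_positions": joint angles; "qvel": joint speeds; "tau": joint torques, N m; "position": TCP position; "tcp_rot": TCP orientation; "force": force on the tool from outside, world axes, zero at the start; "moment": the same for the moment, N m; "opening": opening from 0.0 (shut) to 1.0 (fully open); "grasp_force": force on a finger pad.
Only numpy, scipy, OpenCV 4.12 (cv2) and the standard library are available. Lean on these libraries where they do the work, as an engineer would, in place of code of your own. Each camera call takes 0.05 s, during which the arm holds its last target. There are 200 camera calls.

### The job

Nest the three saucepans for putting away, with the largest standing flat on the worktop: take the salt shaker out of it and stand the shaker upright on the worktop clear of the pans, then set the middle pan inside the largest and the smallest inside the middle one, each sitting flat on the bottom of the pan below. Fan the handles out in order of size, all turned the same way round: each handle about 45 degrees further round than the handle of the pan below it, clockwise or anticlockwise as you please. Set the pans down rather than dropping them, and leave the other things where they are and standing.

Things in the scene. Friction and masses are not known exactly. Their poses are not given: they have to be found in the camera images.
- pan_big: The largest steel saucepan: 124 mm across the rim, 112 across the flat base, 54 high, wall and bottom 3 thick. Origin: centre of its underside; z out of the mouth; x along its one black handle, a level bar 14 wide (y), 12 thick, from 80 to 158 mm out from the axis, centreline 70 mm above the underside. Stands on the worktop with the salt shaker in it; 220 g +-30%.
- pan_mid: The middle steel saucepan: 100 mm across the rim, 90 across the flat base, 53 high, wall and bottom 3 thick. Origin: centre of its underside; z out of the mouth; x along its one black handle, a level bar 14 wide (y), 12 thick, from 68 to 146 mm out from the axis, centreline 69 mm above the underside. On the worktop; 160 g +-30%. Its base has about 8 mm play all round in the largest pan.
- pan_small: The smallest steel saucepan: 76 mm across the rim, 68 across the flat base, 52 high, wall and bottom 3 thick. Origin: centre of its underside; z out of the mouth; x along its one black handle, a level bar 14 wide (y), 12 thick, from 56 to 134 mm out from the axis, centreline 68 mm above the underside. Starts right way up on the drainer, tipped 28 deg, handle slanting uphill; 110 g +-30%. 8 mm play in the middle pan.
- pan_mid_grip (a point): Point on the centreline of the middle pan's handle, a good place to grip: at x = 92, z = 69 mm in the pan's frame; axes as the pan's. The handle joins the rim by a 12 mm wide steel strap rising from the rim, so it passes over the rim of a larger pan
- pan_small_grip (a point): Point on the centreline of the smallest pan's handle, a good place to grip: at x = 80, z = 68 mm in the pan's frame; axes as the pan's. The handle joins the rim by a 12 mm wide steel strap rising from the rim, so it passes over the rim of a larger pan
- salt_shaker: Small glass salt shaker with a domed grey metal top, round, 44 mm across up to 74 mm height, domed above, 90 mm high, 100 g, upright. It stands in the largest pan (on its 3 mm thick bottom) at the start. Origin: centre of its underside, z up
- drainer: Sloping draining stand of pale wood slats, fixed to the worktop, 150 mm deep (x) by 128 mm wide (y). Origin: on the worktop under its centre; the slats rise 28 degrees toward its +x, their top 60 mm high over the origin and about 97 mm at the high edge; a lip stands 16 mm out of the slats at the low edge
- spice_jar: Bystander: glass spice jar with a green cap, 46 mm across, 106 mm high. Origin: centre of its underside
- patterned_cup: Bystander: ceramic tumbler with a printed pattern, 77 mm across, 100 mm high. Origin: centre of its underside
- candle_glass: Bystander: glass with a pale candle in it, 76 mm across, 90 mm high. Origin: centre of its underside
- food_tin: Bystander: flat oblong tin, 63 mm (its x) by 105 mm (its y) by 26 mm high. Origin: centre of its underside
- teaspoon: Bystander: steel teaspoon lying flat, 137 mm (its x) by 28 mm, 13 mm high. Origin: centre of its underside
- bar_packet: Bystander: flat wrapped bar, 68 mm (its x) by 185 mm (its y) by 14 mm high. Origin: centre of its underside

How it is judged (in metres and radians):
At the end, for the whole second after the job is handed in: Largest pan flat on the worktop; each other pan in the next larger: axes within 13 mm, underside under 8 mm above the lower one, tilt under 4 deg; each handle 22 to 70 deg round from the one below, same sense; shaker upright on the worktop, over 85 mm from the largest pan's axis; all at rest (horizontal distance between pan_mid and pan_big below 0.013 m and z of pan_mid in the frame of pan_big between 0 and 0.008 m and angle between each of pan_mid, pan_small, pan_big's own z axis and vertical below 0.07 rad and horizontal distance between pan_small and pan_mid below 0.013 m and z of pan_small in the frame of pan_mid between 0 and 0.008 m and height (world z) of each of pan_big, salt_shaker below 0.008 m and x of pan_mid_grip in the frame of pan_big above 0.028 m and x of pan_small_grip in the frame of pan_mid above 0.024 m and ((y of pan_mid_grip in the frame of pan_big above 0.035 m and y of pan_small_grip in the frame of pan_mid above 0.03 m) or (y of pan_mid_grip in the frame of pan_big below -0.035 m and y of pan_small_grip in the frame of pan_mid below -0.03 m)) and height (world z) of salt_shaker above -0.008 m and angle between salt_shaker's own z axis and vertical below 0.1 rad and horizontal distance between salt_shaker and pan_big above 0.085 m and linear speed of each of pan_big, pan_mid, pan_small, salt_shaker below 0.02 m/s); the robot touches nothing.
It fails at once if a bystander is pushed more than 30 mm from its place (distance of any of spice_jar, patterned_cup, candle_glass, food_tin, teaspoon, bar_packet from where it was at the start of the episode above 0.03 m).
It fails at once if a standing thing or the salt shaker is knocked over (angle between any of spice_jar, patterned_cup, candle_glass, salt_shaker's own z axis and vertical above 0.5 rad).
It fails at once if a pan is let fall into the nest from more than about 30 mm ((horizontal distance between pan_mid and pan_big below 0.05 m and z of pan_mid in the frame of pan_big above 0.03 m and contact force between pan_mid and anything else below 0.005 N) or (horizontal distance between pan_small and pan_mid below 0.05 m and z of pan_small in the frame of pan_mid above 0.03 m and contact force between pan_small and anything else below 0.005 N)).
It also fails if it takes over 67 s, if anything falls off the work surface, if the arm or the gripper's body presses on something with over 40 N, if the wrist force passes 120 N, or if a joint passes its speed limit or range.

## Working session

There is one attempt and no reset: what is moved stays moved. The work goes in short steps, Python scripts to look and compute and a tool call to move; the robot and the scene stay as the last step left them, time stands still between calls to the robot, and variables do not carry over. Pictures are saved under pics/ and viewed, at most 10 in all, crops included, and the job is handed in when it is done.

Besides the shell and the picture viewer there is one more tool, called after "Emit:" by a JSON object that holds its "name" and its "arguments", one argument or row to a line. move_arm: Moves the arm, as the interface text tells. Its arguments: {"type":"object","properties":{"increments":{"type":"array"}},"required":["increments"]}

```bash
mkdir -p pics; ls; cat > h.py <<'E'
from rig import *
import numpy as np, cv2
def snap(n,f=None):
    c=capture(n)
    if f: cv2.imwrite('pics/'+f,cv2.cvtColor(c['img'],cv2.COLOR_RGB2BGR))
    return c
def ray(c,xy):
    p=np.array([xy[0]*640,xy[1]*480,1.]); d=np.array(c['rotation'])@np.linalg.inv(np.array(c['mtx']))@p
    return np.array(c['eye']),d/np.linalg.norm(d)
def atz(c,xy,z):
    e,d=ray(c,xy); return e+d*(z-e[2])/d[2]
def tri(rs):
    A=np.zeros((3,3));b=np.zeros(3)
    for e,d in rs:
        P=np.eye(3)-np.outer(d,d);A+=P;b+=P@e
    x=np.linalg.solve(A,b); return x,[float(np.linalg.norm((np.eye(3)-np.outer(d,d))@(x-e))) for e,d in rs]
def proj(c,X):
    q=np.array(c['mtx'])@(np.array(c['rotation']).T@(np.array(X)-np.array(c['eye']))); return q[:2]/q[2]
E
python3 - <<'E'
from h import *
np.set_printoptions(precision=4,suppress=True)
s=read_state();print({k:np.round(v,3).tolist() for k,v in s.items()}); 
import rig; print([k for k in dir(rig) if 'grip' in k.lower()], globals().get('grip_point_offset'))
cs={n:snap(n,n+'0.png') for n in('scene','top')}
for n in cs: print(n,cs[n]['eye'])
for l in ['pan_big','pan_mid','pan_small','pan_mid_grip','pan_small_grip','salt_shaker','drainer','spice_jar','patterned_cup','candle_glass','food_tin','teaspoon','bar_packet']:
    r=[]
    for n in cs:
        p=pinpoint(cs[n],l)
        if p:
            r.append(ray(cs[n],p[0]['xy'])); print(l,n,round(p[0]['confidence'],2),np.round(np.array(p[0]['xy'])*[640,480]),'z0',atz(cs[n],p[0]['xy'],0)[:2])
    if len(r)==2: print('   tri',*tri(r))
E
```

```text
pics
{'time_s': 0.0, 'joint_positions': [-85.57, 30.278, 82.158, -0.002, 67.687, -10.227], 'qvel': [0.034, 0.008, 0.064, 0.027, -0.058, 0.117], 'tau': [0.001, -44.004, -17.659, 0.063, 0.058, -0.0], 'position': [0.158, -0.604, 0.222], 'tcp_rot': [[0.967, 0.253, -0.0], [0.253, -0.967, 0.002], [0.0, -0.002, -1.0]], 'force': [-0.433, 1.161, 0.458], 'moment': [-0.034, -0.002, -0.007], 'grasp_force': 0.0, 'opening': 1.007}
['grip_point_offset'] 0.0187
scene [-0.2057  0.4714  0.608 ]
top [0.4995 0.0012 1.1763]
pan_big scene 0.64 [341. 279.] z0 [ 0.5022 -0.0219]
pan_big top 0.9 [340. 270.] z0 [ 0.5094 -0.0228]
   tri [ 0.5085 -0.0243 -0.0046] [0.0016952517668036725, 0.0016952517668037028]
pan_mid scene 0.54 [156. 275.] z0 [0.7216 0.349 ]
pan_mid top 0.59 [456. 257.] z0 [ 0.5319 -0.3126]
   tri [0.51   0.0745 0.229 ] [0.3152494529588941, 0.31524945295889417]
pan_small scene 0.73 [184. 319.] z0 [0.5363 0.3356]
pan_small top 0.75 [193. 285.] z0 [0.4808 0.3458]
   tri [0.4836 0.3397 0.0399] [0.005799193924664576, 0.005799193924664577]
pan_mid_grip scene 0.32 [248. 264.] z0 [0.6638 0.1432]
pan_mi
[... 943 characters left out ...]
. 247.] z0 [0.6832 0.0144]
candle_glass top 0.85 [324. 204.] z0 [0.6751 0.0117]
   tri [0.6762 0.0144 0.0034] [0.0031795219762377563, 0.003179521976237734]
food_tin scene 0.91 [372. 252.] z0 [ 0.5642 -0.159 ]
food_tin top 0.87 [392. 248.] z0 [ 0.5582 -0.1553]
   tri [ 0.5582 -0.1545  0.0047] [0.0003238258150154546, 0.00032382581501555496]
teaspoon scene 0.75 [286. 312.] z0 [0.4565 0.1442]
teaspoon top 0.79 [271. 293.] z0 [0.4558 0.152 ]
   tri [0.4543 0.1488 0.0038] [0.003156178635136991, 0.0031561786351370514]
bar_packet scene 0.87 [150. 283.] z0 [0.6948 0.3667]
bar_packet top 0.77 [186. 198.] z0 [0.7004 0.3615]
   tri [ 0.7019  0.3646 -0.0055] [0.0013876429969649383, 0.0013876429969646993]
```

View pics/top0.png

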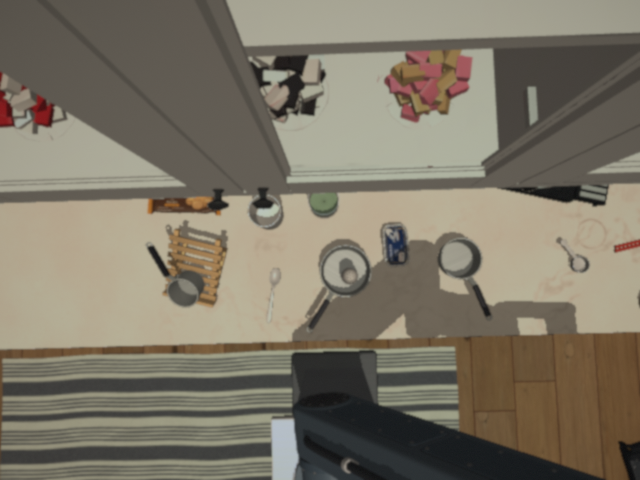

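View pics/scene0.png

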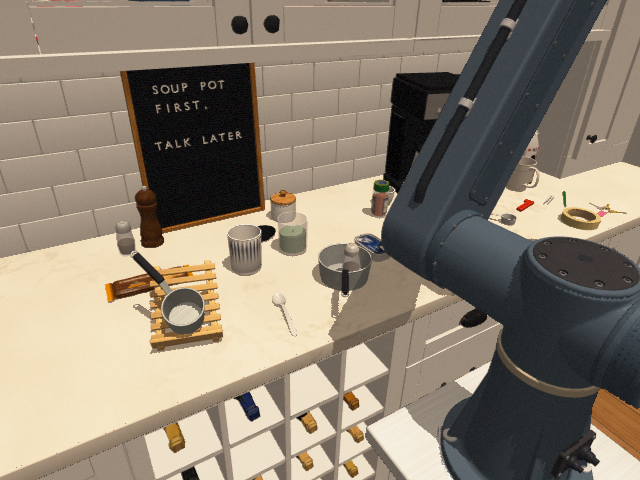

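The top view shows big pan's rim at about (345,269) with the shaker at (349,272), the mid pan at (459,257) and the small pan on the drainer at (185,288). The handles point to (318,318), (489,316) and (150,245). The scene view agrees, with the cup at (245,248) and the candle at (292,235). I'll move over the big pan for a wrist view.

Emit:
{"name": "move_arm", "arguments": {
  "increments": [
    [[0.85,-0.84,0],[0,0,0],0],
    [[0.85,-0.84,0],[0,0,0],0],
    [[0.85,-0.84,0],[0,0,0],0],
    [[0.85,-0.84,0],[0,0,0],0],
    [[0.85,-0.84,0],[0,0,0],0],
    [[0.85,-0.84,0],[0,0,0],0],
    [[0.85,-0.84,0],[0,0,0],0],
    [[0.85,-0.84,0],[0,0,0],0],
    [[0.85,-0.84,0],[0,0,0],0],
    [[0.85,-0.84,0],[0,0,0],0],
    [[0.85,-0.84,0],[0,0,0],0],
    [[0.85,-0.84,0],[0,0,0],0],
    [[0.85,-0.84,0],[0,0,0],0],
    [[0.85,-0.84,0],[0,0,0],0],
    [[0.85,-0.84,0],[0,0,0],0],
    [[0.85,-0.84,0],[0,0,0],0],
    [[0.85,-0.84,0],[0,0,0],0],
    [[0.85,-0.84,0],[0,0,0],0],
    [[0,0,0],[0,0,0],0],
    [[0,0,0],[0,0,0],0]
  ]
}}

```text
time_s: 3.07
position: [0.488, -0.0482, 0.2226]
tcp_rot: [[0.966, 0.257, 0.0], [0.257, -0.966, -0.0], [0.0, 0.0, -1.0]]
force: [-0.2, 0.4, 1.1]
opening: 1.001
grasp_force: 0.0
```

```bash
cat >> h.py <<'E'
np.set_printoptions(precision=4,suppress=True)
def look(l,cs):
    r=[]
    for n in cs:
        p=pinpoint(cs[n],l)
        if p: r.append(ray(cs[n],p[0]['xy'])); print(l,n,round(p[0]['confidence'],2),np.round(np.array(p[0]['xy'])*[640,480],1),'z0',atz(cs[n],p[0]['xy'],0)[:2],'z.07',atz(cs[n],p[0]['xy'],.07)[:2])
    if len(r)>1: print('   tri',*tri(r))
E
python3 - <<'E'
from h import *
s=read_state();print(s['time_s'],s['position'],s['tcp_rot'],s['joint_positions'])
cs={n:snap(n,n+'1.png') for n in('wrist','top','scene')}
print(cs['wrist']['eye'],cs['wrist']['rotation'])
for l in ['pan_big','salt_shaker','pan_mid','pan_mid_grip','pan_small','pan_small_grip']: look(l,cs)
E
```

```text
3.0667 [ 0.488  -0.0482  0.2226] [[ 0.9664  0.2572  0.0003]
 [ 0.2572 -0.9664 -0.0004]
 [ 0.0002  0.0005 -1.    ]] [-18.7066  19.8898 101.0075  -0.0184  59.0786  56.3995]
[ 0.5511 -0.0312  0.3844] [[ 0.2568 -0.938  -0.233 ]
 [-0.9665 -0.2492 -0.0617]
 [-0.0002  0.241  -0.9705]]
pan_big wrist 0.6 [316.6 189.4] z0 [ 0.5104 -0.0343] z.07 [ 0.5178 -0.0337]
pan_big scene 0.98 [343.9 274.8] z0 [ 0.5118 -0.0374] z.07 [0.4292 0.0212]
   tri [ 0.5101 -0.035   0.0019] [0.0009126998365411876, 0.0009126998365411688]
salt_shaker wrist 0.62 [318.8 206.7] z0 [ 0.4922 -0.0416] z.07 [ 0.5029 -0.0397]
pan_mid wrist 0.62 [551.4 238.1] z0 [ 0.5258 -0.3101] z.07 [ 0.5304 -0.2593]
pan_mid top 0.88 [452.9 258.7] z0 [ 0.5282 -0.3053] z.07 [ 0.5265 -0.287 ]
   tri [ 0.5272 -0.3022  0.011 ] [0.0007365558011124965, 0.0007365558011123368]
pan_mid_grip top 0.74 [479.4 295.8] z0 [ 0.4344 -0.3664] z.07 [ 0.4383 -0.3445]
pan_mid_grip scene 0.51 [462.6 229.5] z0 [ 0.5371 -0.4582] z.07 [ 0.4516 -0.3512]
   tri [ 0.4402 -0.3401  0.0787] [0.0020918367775931476, 0.0020918367775932052]
pan_small top 0.6 [192.  286.1] z0 [0.4787 0.3485] z.07 [0.48   0.3279]
pan_small scene 0.84 [184.8 317.9] z0 [0.54   0.3329] z.07 [0.4541 0.3488]
   tri [0.4812 0.3395 0.0454] [0.00449195626971584, 0.004491956269715788]
pan_small_grip top 0.64 [163.7 265.6] z0 [0.532  0.4194] z.07 [0.5301 0.3945]
pan_small_grip scene 0.65 [152.5 274.3] z0 [0.729  0.3543] z.07 [0.6213 0.3678]
   tri [0.5294 0.3766 0.1283] [0.002854833579558362, 0.0028548335795584635]
```

View pics/wrist1.png

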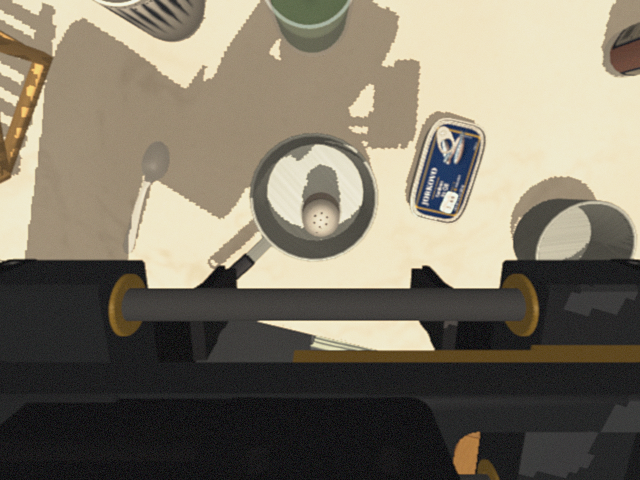

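The wrist picture shows the shaker's dome centred near (320,216), big pan's rim spanning (251..377, 133..260), and the handle leaving towards the lower left.

```bash
python3 - <<'E'
from h import *
c=snap('wrist')
print('shaker top',atz(c,(320/640,217/480),.093),atz(c,(321/640,200/480),.07))
print('rim',[atz(c,(u/640,v/480),.054)[:2] for u,v in((251,196),(377,196),(314,133),(313,260),(314,196.5))])
print('handle ends top z.076',[atz(c,(u/640,v/480),.076)[:2] for u,v in((265,243),(242,265))])
E
```

```text
shaker top [ 0.4975 -0.0438  0.093 ] [ 0.5089 -0.0415  0.07  ]
rim [array([0.4935, 0.0241]), array([ 0.5241, -0.0931]), array([ 0.565 , -0.0202]), array([ 0.446 , -0.0494]), array([ 0.5083, -0.0346])]
handle ends top z.076 [array([ 0.4578, -0.0011]), array([0.4313, 0.0153])]
```

Emit:
{"name": "move_arm", "arguments": {
  "increments": [
    [[0.34,-0.06,0],[0,0,0],0.25],
    [[0,0,0.5],[0,0,0],0.25],
    [[0,0,0.7],[0,0,0],0.25],
    [[0,0,0.7],[0,0,0],0.25],
    [[0,0,0.7],[0,0,0],0.25],
    [[0,0,0.7],[0,0,0],0.25],
    [[0,0,0.7],[0,0,0],0.25],
    [[0,0,0.7],[0,0,0],0.25],
    [[0,0,0.5],[0,0,0],0.25],
    [[0,0,0.4],[0,0,0],0.25],
    [[0,0,0],[0,0,0],0.25],
    [[0,0,0],[0,0,0],1],
    [[0,0,0],[0,0,0],1],
    [[0,0,0],[0,0,0],1],
    [[0,0,0],[0,0,0],1],
    [[0,0,0],[0,0,0],1],
    [[0,0,0],[0,0,0],1],
    [[0,0,0],[0,0,0],1]
  ]
}}

```text
time_s: 5.67
position: [0.4972, -0.0454, 0.0551]
tcp_rot: [[0.968, 0.253, 0.001], [0.253, -0.968, -0.0], [0.001, 0.0, -1.0]]
force: [0.5, 1.4, 3.8]
opening: 0.397
grasp_force: 28.9
```

```bash
python3 - <<'E'
from h import *
w=snap('wrist');s=snap('scene')
a=w['img'][120:480,120:520]; b=cv2.resize(s['img'][200:320,270:430],(400,300))
im=np.zeros((660,400,3),np.uint8); im[:360]=a; im[360:]=b
im=np.zeros((360,800,3),np.uint8); im[:,:400]=a; im[:300,400:]=b
cv2.imwrite('pics/g1.png',im[...,::-1])
E
```

```text
(no output)
```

View pics/g1.png

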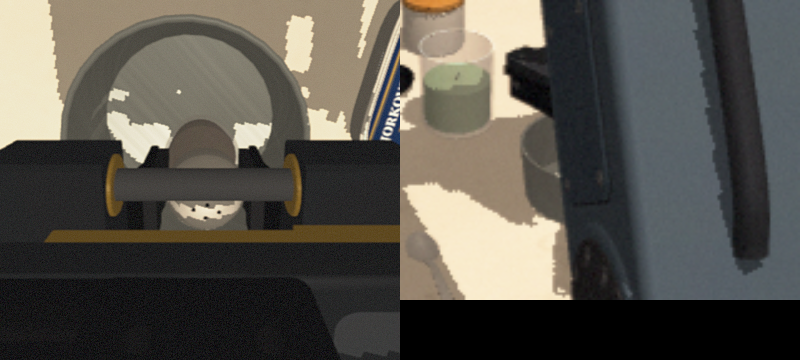

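```bash
python3 - <<'E'
from h import *
w=snap('wrist')
for X in [(.4972,-.0454,.093),(.4972,-.0454,.074),(.4972,-.0454,.055),(.51,-.042,.093),(.485,-.0485,.093)]: print(X,proj(w,X)-[120,120])
print(w['eye'],[ (l,pinpoint(w,l)[:1]) for l in ('salt_shaker','pan_big')])
p=pinpoint(w,'salt_shaker')
if p: print(atz(w,p[0]['xy'],.003))
E
```

```text
(0.4972, -0.0454, 0.093) [203.9626 202.3097]
(0.4972, -0.0454, 0.074) [203.8862 182.0303]
(0.4972, -0.0454, 0.055) [203.8261 166.0776]
(0.51, -0.042, 0.093) [203.8268 171.0812]
(0.485, -0.0485, 0.093) [203.75   230.6658]
[ 0.5603 -0.0287  0.217 ] [('salt_shaker', [{'xy': [0.503, 0.54], 'confidence': 0.85}]), ('pan_big', [{'xy': [0.4855, 0.4965], 'confidence': 0.89}])]
[ 0.4947 -0.0448  0.003 ]
```

Emit:
{"name": "move_arm", "arguments": {
  "increments": [
    [[0,0,-0.2],[0,0,0],1],
    [[0,0,-0.3],[0,0,0],1],
    [[0,0,-0.5],[0,0,0],1],
    [[0,0,-0.6],[0,0,0],1],
    [[0,0,-0.6],[0,0,0],1],
    [[0,0,-0.6],[0,0,0],1],
    [[0,0,-0.5],[0,0,0],1],
    [[0,0,-0.2],[0,0,0],1],
    [[0,0,0],[0,0,0],1],
    [[0,0,0],[0,0,0],1]
  ]
}}

```text
time_s: 6.8
position: [0.4966, -0.0453, 0.1596]
tcp_rot: [[0.967, 0.253, 0.0], [0.253, -0.967, -0.0], [0.0, 0.0, -1.0]]
force: [-0.0, -0.2, -0.3]
opening: 0.397
grasp_force: 28.7
```

```bash
python3 - <<'E'
from h import *
w=snap('wrist');s=snap('scene'); S=read_state(); print(S['position'],S['force'],S['opening'])
a=w['img'][120:480,120:520]; b=cv2.resize(s['img'][160:310,260:460],(400,300))
im=np.zeros((360,800,3),np.uint8); im[:,:400]=a; im[:300,400:]=b
cv2.imwrite('pics/g2.png',im[...,::-1])
E
```

```text
[ 0.496  -0.0451  0.1587] [ 0.0847  0.0331 -0.1784] 0.3940861211473594
```

View pics/g2.png

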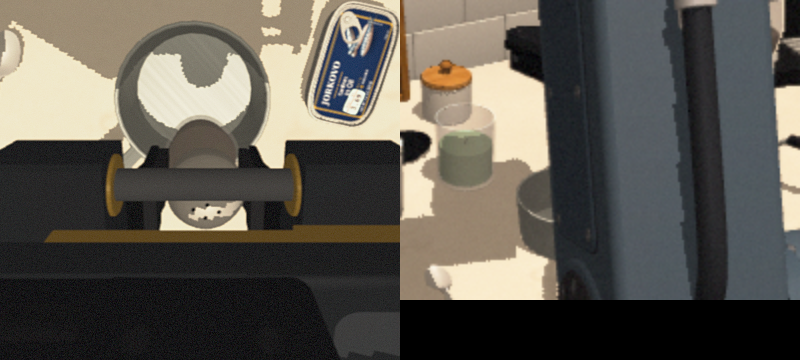

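The shaker is held upright in the fingers and the big pan stayed put. Next I'll set the shaker down at (0.54, 0.09).

Emit:
{"name": "move_arm", "arguments": {
  "increments": [
    [[0.36,-0.57,0],[0,0,0],1],
    [[0.36,-0.57,0],[0,0,0],1],
    [[0.36,-0.57,0],[0,0,0],1],
    [[0.36,-0.57,0],[0,0,0],1],
    [[0.36,-0.57,0],[0,0,0],1],
    [[0.36,-0.57,0],[0,0,0],1],
    [[0.36,-0.57,0],[0,0,0],1],
    [[0,0,0.3],[0,0,0],1],
    [[0,0,0.6],[0,0,0],1],
    [[0,0,0.7],[0,0,0],1],
    [[0,0,0.7],[0,0,0],1],
    [[0,0,0.6],[0,0,0],1],
    [[0,0,0.3],[0,0,0],1],
    [[0,0,0.2],[0,0,0],1],
    [[0,0,0.1],[0,0,0],1],
    [[0,0,0.05],[0,0,0],1],
    [[0,0,0],[0,0,0],1],
    [[0,0,0],[0,0,0],1]
  ]
}}

```text
time_s: 8.4
position: [0.5403, 0.0895, 0.0538]
tcp_rot: [[0.967, 0.253, 0.002], [0.253, -0.967, -0.0], [0.001, 0.0, -1.0]]
force: [0.5, 0.7, -0.0]
opening: 0.394
grasp_force: 28.7
```

Emit:
{"name": "move_arm", "arguments": {
  "increments": [
    [[0,0,0.04],[0,0,0],1],
    [[0,0,0.03],[0,0,0],1],
    [[0,0,0],[0,0,0],1],
    [[0,0,0],[0,0,0],0.25],
    [[0,0,0],[0,0,0],0.25],
    [[0,0,0],[0,0,0],0.25],
    [[0,0,0],[0,0,0],0.25],
    [[0,0,0],[0,0,0],0.25],
    [[0,0,-0.3],[0,0,0],0.25],
    [[0,0,-0.6],[0,0,0],0.25],
    [[0,0,-0.9],[0,0,0],0.25],
    [[0,0,-0.9],[0,0,0],0.25],
    [[0,0,-0.9],[0,0,0],0.25],
    [[0,0,-0.9],[0,0,0],0.25],
    [[0,0,-0.6],[0,0,0],0.25]
  ]
}}

```text
time_s: 9.65
position: [0.5406, 0.0896, 0.2072]
tcp_rot: [[0.967, 0.253, 0.004], [0.253, -0.967, -0.0], [0.004, 0.001, -1.0]]
force: [0.9, 0.7, -0.6]
opening: 0.749
grasp_force: 0.0
```

```bash
python3 - <<'E'
from h import *
cs={n:snap(n,n+'2.png') for n in('top','scene','wrist')}
for l in ['pan_mid','pan_mid_grip','pan_big','salt_shaker','pan_small','pan_small_grip','drainer']: look(l,cs)
im=cv2.resize(cs['top']['img'][200:350,140:520],(760,300),interpolation=cv2.INTER_CUBIC)
im2=cv2.resize(cs['wrist']['img'][0:260],(640,260))
o=np.zeros((560,760,3),np.uint8);o[:300]=im;o[300:,:640]=im2
cv2.imwrite('pics/t2.png',o[...,::-1])
E
```

```text
pan_mid top 0.75 [451.4 259. ] z0 [ 0.5276 -0.3014] z.07 [ 0.526  -0.2834]
pan_mid_grip top 0.59 [478.  291.5] z0 [ 0.4452 -0.3634] z.07 [ 0.4484 -0.3417]
pan_big top 0.63 [341.5 271.6] z0 [ 0.5042 -0.0264] z.07 [ 0.5039 -0.0248]
pan_big scene 0.92 [345.9 279.2] z0 [ 0.4945 -0.0317] z.07 [0.4138 0.0262]
pan_big wrist 0.94 [420.9 274.9] z0 [ 0.504  -0.0355] z.07 [ 0.5229 -0.0087]
   tri [ 0.5024 -0.0328 -0.0035] [0.006504771102304081, 0.003944640783608087, 0.003882910709396339]
salt_shaker scene 0.64 [293.7 286.1] z0 [0.5294 0.0876] z.07 [0.4448 0.1318]
salt_shaker wrist 0.57 [318.2 218.6] z0 [0.5374 0.0939] z.07 [0.55   0.0963]
   tri [ 0.535   0.0897 -0.0036] [0.004448958221779715, 0.004448958221779838]
pan_small top 0.7 [191.2 284.3] z0 [0.4832 0.3506] z.07 [0.4842 0.3298]
pan_small scene 0.78 [187.9 317.3] z0 [0.5389 0.3269] z.07 [0.4532 0.3435]
pan_small wrist 0.91 [ 58.1 210.8] z0 [0.4744 0.3695] z.07 [0.4989 0.3197]
   tri [0.4865 0.3381 0.0427] [0.002721313407653787, 0.0010333127047883863, 0.0030331769452969465]
pan_small_grip top 0.94 [161.1 264.3] z0 [0.5355 0.426 ] z.07 [0.5333 0.4007]
pan_small_grip scene 0.9 [155.3 270.2] z0 [0.7431 0.3446] z.07 [0.6339 0.3592]
   tri [0.5307 0.3747 0.1371] [0.0017875368473622367, 0.001787536847362197]
drainer top 0.98 [198.8 268. ] z0 [0.5235 0.3311] z.07 [0.522  0.3114]
drainer scene 0.95 [188.2 324.6] z0 [0.5165 0.3328] z.07 [0.4334 0.3488]
drainer wrist 0.67 [ 98.8 176.6] z0 [0.5225 0.3306] z.07 [0.5379 0.2882]
   tri [ 0.5224  0.3322 -0.004 ] [0.001167379130114426, 0.00083632109474614, 0.0009764996998657489]
```

View pics/t2.png

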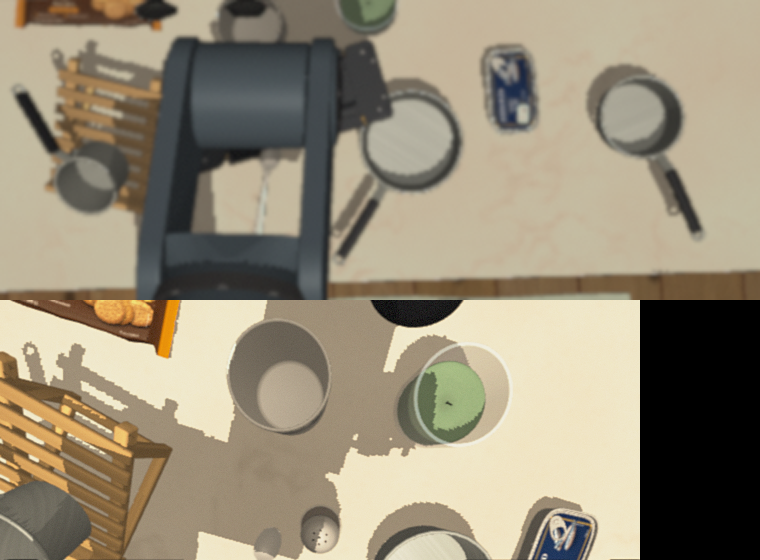

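The shaker stands upright at wrist-crop (320,530). In the top crop the mid rim is at (641,116) with its handle running (669,168) to (699,235); the big rim is at (411,140) with its handle running (378,195) to (341,260).

```bash
python3 - <<'E'
from h import *
c=snap('top')
g=lambda u,v,z: atz(c,((140+u/2)/640,(200+v/2)/480),z)[:2]
for n,r,a,b in(('mid',(641,116,.053),(669,168,.07),(699,235,.073)),('big',(411,140,.054),(378,195,.07),(341,260,.073))):
    r,a,b=g(*r),g(*a),g(*b); d=b-a; e=b-r
    print(n,r,a,b,'dists',np.linalg.norm(a-r),np.linalg.norm(e),'ang',np.degrees(np.arctan2(d[1],d[0])),np.degrees(np.arctan2(e[1],e[0])))
E
```

```text
mid [ 0.5281 -0.3095] [ 0.4661 -0.3345] [ 0.3879 -0.3643] dists 0.06689856074174186 0.15056025684801394 ang -159.127269279456 -158.67548390219628
big [ 0.5075 -0.0348] [0.4442 0.0063] [0.3705 0.0515] dists 0.07544902164531743 0.1619149073620286 ang 148.50400650190613 147.78018933512857
```

Emit:
{"name": "move_arm", "arguments": {
  "increments": [
    [[-0.49,0.933,0],[0,0,0],0.25],
    [[-0.49,0.933,0],[0,0,0],0.25],
    [[-0.49,0.933,0],[0,0,0],0.25],
    [[-0.49,0.933,0],[0,0,0],0.25],
    [[-0.49,0.933,0],[0,0,0],0.25],
    [[-0.49,0.933,0],[0,0,0],0.25],
    [[-0.49,0.933,0],[0,0,0],0.25],
    [[-0.49,0.933,0],[0,0,0],0.25],
    [[-0.49,0.933,0],[0,0,0],0.25],
    [[-0.49,0.933,0],[0,0,0],0.25],
    [[-0.49,0.933,0],[0,0,0],0.25],
    [[-0.49,0.933,0],[0,0,0],0.25],
    [[-0.49,0.933,0],[0,0,0],0.25],
    [[-0.49,0.933,0],[0,0,0],0.25],
    [[0,0,0],[0,0,-0.054],0.25],
    [[0,0,0],[0,0,0],0.25]
  ]
}}

```text
time_s: 12.23
position: [0.4393, -0.3436, 0.2039]
tcp_rot: [[0.933, 0.359, 0.0], [0.359, -0.933, -0.0], [0.0, 0.0, -1.0]]
force: [0.2, -0.1, -0.1]
opening: 0.75
grasp_force: 0.0
```

```bash
python3 - <<'E'
from h import *
cs={n:snap(n,n+'3.png') for n in('wrist','top')}
S=read_state();print(S['position'],S['tcp_rot'],S['joint_positions'])
for l in ['pan_mid','pan_mid_grip']: look(l,cs)
for X in((.4407,-.3418,.075),(.5265,-.3085,.053)):print(proj(cs['wrist'],X))
E
```

```text
[ 0.4394 -0.3411  0.2037] [[ 0.9338  0.3578 -0.0005]
 [ 0.3578 -0.9338  0.0011]
 [-0.     -0.0012 -1.    ]] [-49.3413  26.3099  93.1712   0.0243  60.5866  19.6821]
pan_mid wrist 0.76 [322.9 124.5] z0 [ 0.5255 -0.3098] z.07 [ 0.5206 -0.3117]
pan_mid top 0.68 [455.6 258.3] z0 [ 0.5291 -0.312 ] z.07 [ 0.5274 -0.2934]
   tri [ 0.527  -0.3102  0.0056] [0.001960245679547335, 0.0019602456795475938]
pan_mid_grip wrist 0.69 [324.4 229.4] z0 [ 0.4244 -0.3504] z.07 [ 0.4389 -0.3446]
pan_mid_grip top 0.92 [478.4 295.3] z0 [ 0.4358 -0.3639] z.07 [ 0.4396 -0.3422]
   tri [ 0.4385 -0.3445  0.0642] [0.0009114058013626141, 0.0009114058013626078]
[322.1879 227.6717]
[321.8684 118.0028]
```

View pics/wrist3.png

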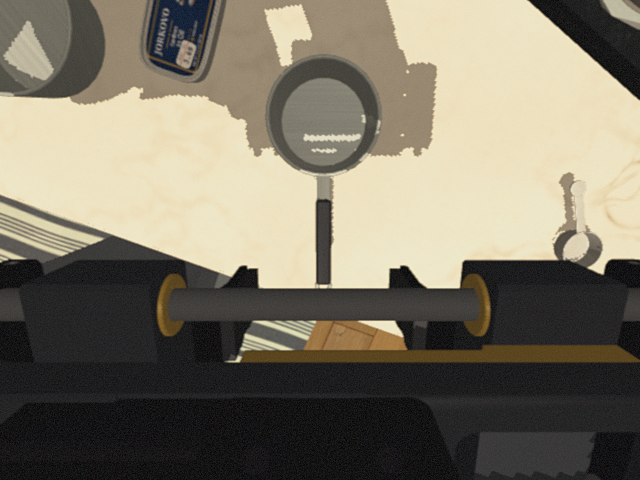

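The handle lies straight up the image at x≈323 (rows 197–287) and the rim is centred at (323,115), so position and yaw match. I'll descend and grip.

Emit:
{"name": "move_arm", "arguments": {
  "increments": [
    [[0,0,0.4],[0,0,0],0.25],
    [[0,0,0.8],[0,0,0],0.25],
    [[0,0,0.9],[0,0,0],0.25],
    [[0,0,0.9],[0,0,0],0.25],
    [[0,0,0.9],[0,0,0],0.25],
    [[0,0,0.7],[0,0,0],0.25],
    [[0,0,0.4],[0,0,0],0.25],
    [[0,0,0.1],[0,0,0],0.25],
    [[0,0,0],[0,0,0],1],
    [[0,0,0],[0,0,0],1],
    [[0,0,0],[0,0,0],1],
    [[0,0,0],[0,0,0],1],
    [[0,0,0],[0,0,0],1],
    [[0,0,0],[0,0,0],1],
    [[0,0,0],[0,0,0],1],
    [[0,0,0],[0,0,0],1]
  ]
}}

```text
time_s: 13.87
position: [0.4398, -0.3417, 0.0512]
tcp_rot: [[0.933, 0.361, 0.0], [0.361, -0.933, -0.0], [0.0, 0.0, -1.0]]
force: [-0.6, 0.7, -0.3]
opening: 0.23
grasp_force: 0.0
```

Emit:
{"name": "move_arm", "arguments": {
  "increments": [
    [[0,0,0],[0,0,0],1],
    [[0,0,0],[0,0,0],1],
    [[0,0,0],[0,0,0],1],
    [[0,0,-0.2],[0,0,0],1],
    [[0,0,-0.4],[0,0,0],1],
    [[0,0,-0.6],[0,0,0],1],
    [[0,0,-0.7],[0,0,0],1],
    [[0,0,-0.6],[0,0,0],1],
    [[0,0,-0.4],[0,0,0],1],
    [[0,0,-0.2],[0,0,0],1],
    [[0,0,0],[0,0,0],1],
    [[0,0,0],[0,0,0],1]
  ]
}}

```text
time_s: 14.87
position: [0.4394, -0.3412, 0.1437]
tcp_rot: [[0.933, 0.361, -0.001], [0.361, -0.933, 0.0], [-0.0, -0.001, -1.0]]
force: [0.2, -0.2, -0.6]
opening: 0.15
grasp_force: 30.0
```

```bash
python3 - <<'E'
from h import *
cs={n:snap(n,n+'4.png') for n in('wrist','scene','top')}
S=read_state();print(S['position'],S['tcp_rot'][:,0],S['force'],S['moment'])
for l in ['pan_mid','pan_mid_grip']: look(l,cs)
o=np.hstack([cv2.resize(cs['wrist']['img'][:300],(500,234)),cv2.resize(cs['scene']['img'][140:280,330:510],(300,234))])
cv2.imwrite('pics/m4.png',o[...,::-1])
E
```

```text
[ 0.4391 -0.3409  0.1428] [ 0.9327  0.3606 -0.0009] [ 0.0763 -0.0095 -2.1654] [-0.0157  0.1316  0.0313]
pan_mid wrist 0.98 [325.4 105.9] z0 [ 0.5359 -0.3054] z.07 [ 0.5278 -0.3082]
pan_mid scene 0.87 [429.  217.5] z0 [ 0.6388 -0.4245] z.07 [ 0.5416 -0.3213]
pan_mid top 0.75 [273.8 296.8] z0 [0.4464 0.1442] z.07 [0.4495 0.1357]
   tri [ 0.4529 -0.1194  0.2067] [0.20298570922662643, 0.08009606937014256, 0.23681173107874337]
pan_mid_grip scene 0.58 [469.4 198. ] z0 [ 0.6804 -0.639 ] z.07 [ 0.5783 -0.5112]
```

View pics/m4.png

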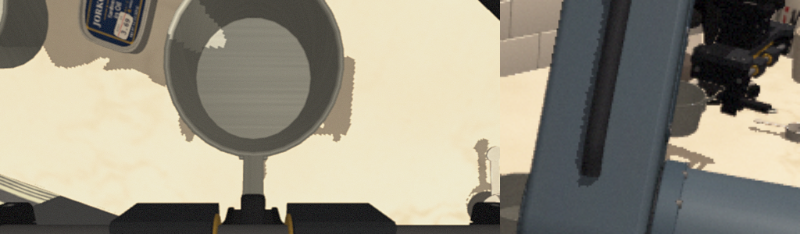

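The mid pan hangs from the fingers. In the wrist crop its rim spans x 166–343 with its near edge at y=156, and its floor spans (196–310, 18–138).

```bash
cat >> h.py <<'E'
def circ(c,P,R,off,r,z,R0):
    """pixel extents [l,t,r,b] of circle radius r at pan height z; pan frame: R0 rot, grip pt off=(gx,gz) at P"""
    t=np.linspace(0,2*np.pi,73); q=np.array([proj(c,P+R0@np.array([r*np.cos(a)-off[0],r*np.sin(a),z-off[1]])) for a in t])
    return np.r_[q.min(0),q.max(0)]
E
python3 - <<'E'
from h import *
c=snap('wrist');S=read_state();T=np.array(S['tcp_rot']);P=np.array(S['position'])-.0187*T[:,2]
# pan frame: x=-tool x, z=-tool z, y = tool y
B=np.c_[-T[:,0],T[:,1],-T[:,2]]
k=.78125
for gx in(.088,.092):
  for th in(0,2,4,6):
    a=np.radians(th); Ry=np.array([[np.cos(a),0,np.sin(a)],[0,1,0],[-np.sin(a),0,np.cos(a)]])
    for n in (-1,):
        R0=B@Ry.T
        print(gx,th,'rim',circ(c,P,0,(gx,.069),.050,.053,R0)*k,'floor',circ(c,P,0,(gx,.069),.042,.003,R0)*k,'zaxis',R0[:,2])
E
```

```text
0.088 0 rim [162.5521 -27.9913 343.5224 165.9564] floor [195.7926  23.4038 310.1326 144.7149] zaxis [ 0.0003 -0.0004  1.    ]
0.088 2 rim [164.5032 -21.7374 341.5593 166.5362] floor [196.8269  29.2869 309.0935 147.5356] zaxis [0.0329 0.0122 0.9994]
0.088 4 rim [166.3741 -15.5646 339.6771 167.1857] floor [197.7732  35.0739 308.1422 150.3803] zaxis [0.0654 0.0248 0.9976]
0.088 6 rim [168.1676  -9.4738 337.8731 167.9026] floor [198.6722  40.7691 307.2384 153.2477] zaxis [0.0978 0.0373 0.9945]
0.092 0 rim [161.9578 -37.182  344.1172 159.3217] floor [195.5103  16.9689 310.4144 139.4779] zaxis [ 0.0003 -0.0004  1.    ]
0.092 2 rim [164.0148 -30.421  342.0476 159.9327] floor [196.594   23.1195 309.3256 142.3518] zaxis [0.0329 0.0122 0.9994]
0.092 4 rim [165.9837 -23.7765 340.0668 160.6199] floor [197.5852  29.1577 308.3291 145.2496] zaxis [0.0654 0.0248 0.9976]
0.092 6 rim [167.8679 -17.2465 338.1714 161.3804] floor [198.5265  35.089  307.3828 148.17  ] zaxis [0.0978 0.0373 0.9945]
```

Those extents match a level pan with its axis 93 mm from the grasp point. Next I'll carry it over the big pan with a −6° turn.

Emit:
{"name": "move_arm", "arguments": {
  "increments": [
    [[0,0,0],[0,0,0.05],1],
    [[0.07,-0.35,0],[0,0,0],1],
    [[0.135,-0.713,0],[0,0,0],1],
    [[0.135,-0.713,0],[0,0,0],1],
    [[0.135,-0.713,0],[0,0,0],1],
    [[0.135,-0.713,0],[0,0,0],1],
    [[0.135,-0.713,0],[0,0,0],1],
    [[0.135,-0.713,0],[0,0,0],1],
    [[0.135,-0.713,0],[0,0,0],1],
    [[0.135,-0.713,0],[0,0,0],1],
    [[0.135,-0.713,0],[0,0,0],1],
    [[0.135,-0.713,0],[0,0,0],1],
    [[0.135,-0.713,0],[0,0,0],1],
    [[0.135,-0.713,0],[0,0,0],1],
    [[0.07,-0.36,0],[0,0,0],1],
    [[0,0,0],[0,0,0],1],
    [[0,0,0],[0,0,0],1]
  ]
}}

```text
time_s: 16.78
position: [0.4183, -0.0593, 0.1441]
tcp_rot: [[0.965, 0.264, 0.001], [0.264, -0.965, -0.001], [0.0, 0.001, -1.0]]
force: [0.4, -0.6, -0.9]
opening: 0.159
grasp_force: 30.0
```

```bash
python3 - <<'E'
from h import *
cs={n:snap(n,n+'5.png') for n in('wrist','top')}
S=read_state();T=np.array(S['tcp_rot']);p=np.array(S['position']);print(p,T[:,0],S['force'][2],S['joint_positions'])
print('axis',p+.093*T[:,0])
for l in ['pan_mid','pan_big']: look(l,cs)
c=cs['wrist'];B=np.c_[-T[:,0],T[:,1],-T[:,2]];P=p-.0187*T[:,2]
print(circ(c,P,0,(.093,.069),.05,.053,B)); a=np.radians(147.9);
print(circ(c,np.array([.5078,-.0348,0]),0,(0,0),.062,.054,np.eye(3)))
cv2.imwrite('pics/w5.png',c['img'][:320,:,::-1])
E
```

```text
[ 0.419  -0.0604  0.1441] [0.9653 0.2613 0.0011] -1.555491292870361 [-23.3931  22.8699 114.7896  -0.0221  42.2468  51.4749]
axis [ 0.5087 -0.0361  0.1442]
pan_mid wrist 0.59 [323.4 104.9] z0 [ 0.5185 -0.0318] z.07 [ 0.51   -0.0341]
pan_mid top 0.97 [349.6 268.1] z0 [ 0.5123 -0.047 ] z.07 [ 0.5116 -0.0441]
   tri [ 0.5087 -0.039   0.1019] [0.004617436700079995, 0.004617436700079877]
[210.4555 -51.448  444.0247 201.0837]
[233.8479  10.3504 413.2062 200.703 ]
```

View pics/w5.png

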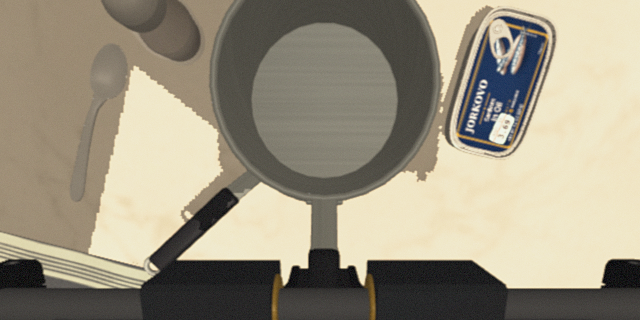

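The mid pan hangs level where predicted (rim 211–439, near edge at 200), with the big pan hidden below it. Time to lower it.

Emit:
{"name": "move_arm", "arguments": {
  "increments": [
    [[0,0,0.2],[0,0,0],1],
    [[0,0,0.4],[0,0,0],1],
    [[0,0,0.5],[0,0,0],1],
    [[0,0,0.5],[0,0,0],1],
    [[0,0,0.5],[0,0,0],1],
    [[0,0,0.3],[0,0,0],1],
    [[0,0,0.2],[0,0,0],1],
    [[0,0,0.15],[0,0,0],1],
    [[0,0,0.1],[0,0,0],1],
    [[0,0,0.08],[0,0,0],1],
    [[0,0,0],[0,0,0],1],
    [[0,0,0],[0,0,0],1]
  ]
}}

```text
time_s: 18.08
position: [0.4184, -0.0596, 0.0563]
tcp_rot: [[0.965, 0.261, 0.001], [0.261, -0.965, -0.0], [0.0, 0.0, -1.0]]
force: [-0.3, -0.2, -1.2]
opening: 0.157
grasp_force: 30.0
```

```bash
python3 - <<'E'
from h import *
S=read_state();print(S['position'],S['force'],S['moment'])
E
```

```text
[ 0.4184 -0.0596  0.0563] [-0.2871 -0.202  -1.1779] [ 0.0167  0.0981 -0.0162]
```

Down another 2 mm, then release and retreat straight up.

Emit:
{"name": "move_arm", "arguments": {
  "increments": [
    [[0,0,0.04],[0,0,0],1],
    [[0,0,0.03],[0,0,0],1],
    [[0,0,0],[0,0,0],1],
    [[0,0,0],[0,0,0],0.5],
    [[0,0,0],[0,0,0],0.4],
    [[0,0,0],[0,0,0],0.4],
    [[0,0,0],[0,0,0],0.4],
    [[0,0,0],[0,0,0],0.4],
    [[0,0,0],[0,0,0],0.4],
    [[0,0,-0.3],[0,0,0],0.4],
    [[0,0,-0.7],[0,0,0],0.4],
    [[0,0,-0.9],[0,0,0],0.4],
    [[0,0,-0.9],[0,0,0],0.4],
    [[0,0,-0.9],[0,0,0],0.4],
    [[0,0,-0.9],[0,0,0],0.4],
    [[0,0,-0.9],[0,0,0],0.4],
    [[0,0,-0.5],[0,0,0],0.4],
    [[0,0,0],[0,0,0],0.4]
  ]
}}

```text
time_s: 19.58
position: [0.4202, -0.0602, 0.2371]
tcp_rot: [[0.965, 0.261, 0.007], [0.261, -0.965, -0.003], [0.006, 0.005, -1.0]]
force: [0.6, -0.5, 0.1]
opening: 0.603
grasp_force: 0.0
```

```bash
python3 - <<'E'
from h import *
cs={n:snap(n,n+'6.png') for n in('wrist','top','scene')}
S=read_state();T=np.array(S['tcp_rot']);p=np.array(S['position']);print(p,T[:,0])
for l in ['pan_mid','pan_big','pan_mid_grip','pan_small','pan_small_grip','drainer']: look(l,cs)
I=np.eye(3);w=cs['wrist']
print('mid rim',circ(w,np.array([.5083,-.0355,0]),0,(0,0),.05,.056,I),'floor',circ(w,np.array([.5083,-.0355,0]),0,(0,0),.042,.006,I),'big rim',circ(w,np.array([.5078,-.0348,0]),0,(0,0),.062,.054,I))
o=np.zeros((560,800,3),np.uint8)
o[:300,:640]=w['img'][:300]
o[300:560,:400]=cv2.resize(cs['scene']['img'][215:359,100:260],(400,260))
o[300:560,400:]=cv2.resize(cs['top']['img'][215:319,125:285],(400,260))
cv2.imwrite('pics/w6.png',o[...,::-1])
E
```

```text
[ 0.4174 -0.0591  0.2332] [ 0.9653  0.2611 -0.0012]
pan_mid wrist 0.83 [321.5 128.8] z0 [ 0.5087 -0.0351] z.07 [ 0.5041 -0.0364]
pan_mid top 0.57 [342.5 268.9] z0 [ 0.5108 -0.0292] z.07 [ 0.5101 -0.0274]
pan_mid scene 0.66 [343.9 275.8] z0 [ 0.5084 -0.0351] z.07 [0.4261 0.0232]
   tri [ 0.5092 -0.0331  0.0001] [0.00206377715135551, 0.004174470419669287, 0.002179890324588936]
pan_big wrist 0.74 [319.3 226.7] z0 [ 0.4009 -0.0614] z.07 [ 0.4151 -0.0581]
pan_big top 0.2 [201.2 269.4] z0 [0.5198 0.325 ] z.07 [0.5186 0.3057]
pan_big scene 0.66 [341.4 274.6] z0 [ 0.5154 -0.0326] z.07 [0.4323 0.0254]
   tri [0.4434 0.0918 0.1736] [0.14493639355895407, 0.1929159219044411, 0.0917933532359924]
pan_mid_grip top 0.43 [322.7 203.5] z0 [0.6769 0.0157] z.07 [0.6664 0.0148]
pan_mid_grip scene 0.67 [152.8 271.3] z0 [0.7412 0.3508] z.07 [0.6322 0.3647]
   tri [0.7026 0.1841 0.0027] [0.1703769835727187, 0.17037698357271863]
pan_small top 0.83 [191.9 281.5] z0 [0.4901 0.3488] z.07 [0.4907 0.3281]
pan_small scene 0.6 [185.6 318.7] z0 [0.5367 0.3322] z.07 [0.4513 0.3483]
   tri [0.491  0.3394 0.0366] [0.0014939899073989516, 0.0014939899073987987]
pan_small_grip top 0.58 [160.3 264.7] z0 [0.5345 0.4279] z.07 [0.5324 0.4025]
pan_small_grip scene 0.88 [153.  275.2] z0 [0.7248 0.3541] z.07 [0.6177 0.3676]
   tri [0.5301 0.38   0.128 ] [0.0014815554011852546, 0.0014815554011853428]
drainer top 0.91 [193.4 269.5] z0 [0.52   0.3446] z.07 [0.5188 0.3242]
drainer scene 0.75 [188.  321.3] z0 [0.5265 0.3302] z.07 [0.4422 0.3465]
   tri [0.5178 0.3368 0.0102] [0.005071205612458055, 0.005071205612458202]
mid rim [269.2119  67.9988 374.2092 178.2694] floor [283.3266  87.6507 360.1205 168.0536] big rim [256.1479  54.6339 385.5575 190.5809]
```

View pics/w6.png

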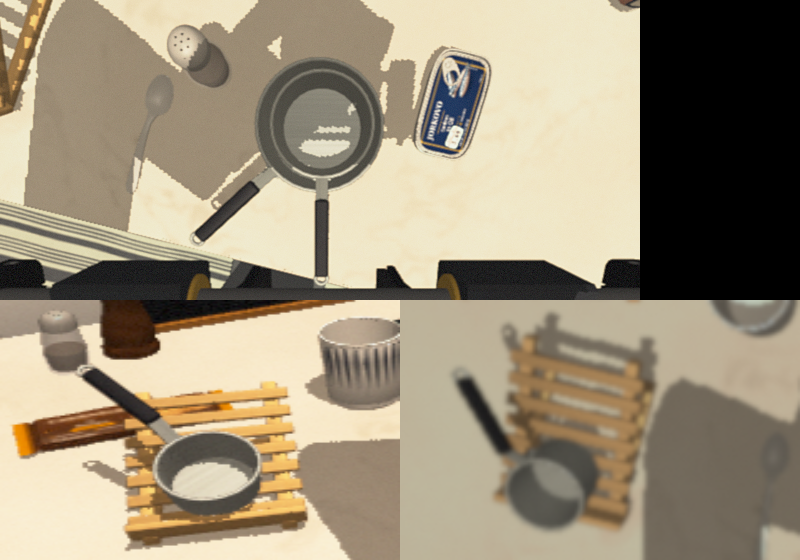

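The mid pan is seated concentrically in the big pan, with the mid handle about 45° round. The small pan on the drainer shows clearly in both lower crops. That was my tenth picture, so from here I work from numbers. I'll fit the small pan's pose.

```bash
cat > fit.py <<'E'
from h import *
from scipy.optimize import least_squares
def frame(v):
    psi,phi=np.radians(v[3:5]); t=np.radians(28)
    n=np.array([-np.sin(t)*np.cos(psi),-np.sin(t)*np.sin(psi),np.cos(t)])
    up=np.array([np.cos(t)*np.cos(psi),np.cos(t)*np.sin(psi),np.sin(t)]); sd=np.cross(n,up)
    x=np.cos(phi)*up+np.sin(phi)*sd      # phi: handle angle from uphill, about n
    return np.c_[x,np.cross(n,x),n]
PT={'o':(0,0,0),'g':(.08,0,.068),'h0':(.056,0,.068),'h1':(.134,0,.068),'r':(0,0,.052)}
def fit(obs,drain,v0=(.488,.34,.04,-14,45)):
    def f(v):
        R=frame(v); e=[]
        for c,k,uv,s in obs: e+=list((proj(c,v[:3]+R@np.array(PT[k]))-uv)/s)
        h=R[:,2]@(v[:3]-np.array([drain[0],drain[1],.06]))
        return e+[h/.003,(v[3]+14)/3]
    r=least_squares(f,v0,loss='soft_l1'); return r
E
cat > run1.py <<'E'
from fit import *
t,s=snap('top'),snap('scene')
obs=[(t,'h1',(149,244.6),1.5),(t,'h0',(167.8,275.8),1.5),(t,'r',(183,291.8),1.5),(t,'o',(191.7,284.2),2),(t,'g',(162.3,265.1),2),
(s,'h1',(133,254.5),1.5),(s,'h0',(163.2,281.5),1.5),(s,'r',(183.2,304),2),(s,'o',(185.5,318.2),2),(s,'g',(153,273),2)]
r=fit(obs,(.52,.334)); v=r.x;R=frame(v);print(v,np.round(r.fun,1));print(R);print('grip',v[:3]+R@PT['g'])
az=np.degrees(np.arctan2(R[1,0],R[0,0]));print('az',az)
E
python3 run1.py
```

```text
[  0.4909   0.3384   0.0427 -14.2851  35.3884] [-0.3  0.6 -0.5 -0.5 -0.3  0.1 -0.4 -1.4 -0.4  0.5  1.2  0.1 -0.5 -0.1
  0.3  0.5  0.5 -1.   0.4 -0.  -0.5 -0.1]
[[ 0.8405 -0.2944 -0.455 ]
 [ 0.3836  0.9162  0.1158]
 [ 0.3827 -0.2719  0.8829]]
grip [0.5272 0.377  0.1334]
az 24.532651070602046
```

Emit:
{"name": "move_arm", "arguments": {
  "increments": [
    [[0.389,-0.856,0.058],[0,0,0],0.25],
    [[0.389,-0.856,0.058],[0,0,0],0.25],
    [[0.389,-0.856,0.058],[0,0,0],0.25],
    [[0.389,-0.856,0.058],[0,0,0],0.25],
    [[0.389,-0.856,0.058],[0,0,0],0.25],
    [[0.389,-0.856,0.058],[0,0,0],0.25],
    [[0.389,-0.856,0.058],[0,0,0],0.25],
    [[0.389,-0.856,0.058],[0,0,0],0.25],
    [[0.389,-0.856,0.058],[0,0,0],0.25],
    [[0.389,-0.856,0.058],[0,0,0],0.25],
    [[0.389,-0.856,0.058],[0,0,0],0.25],
    [[0.389,-0.856,0.058],[0,0,0],0.25],
    [[0.389,-0.856,0.058],[0,0,0],0.25],
    [[0.389,-0.856,0.058],[0,0,0],0.25],
    [[0.389,-0.856,0.058],[0,0,0],0.25],
    [[0.389,-0.856,0.058],[0,0,0],0.25],
    [[0,0,0],[0,0,0],0.25]
  ]
}}

```text
time_s: 22.15
position: [0.4918, 0.3908, 0.2057]
tcp_rot: [[0.964, 0.264, 0.002], [0.264, -0.964, 0.003], [0.003, -0.003, -1.0]]
force: [0.2, 0.2, -0.1]
opening: 0.746
grasp_force: 0.0
```

```bash
python3 - <<'E'
from fit import *
from scipy.spatial.transform import Rotation as Ro
S=read_state();T=np.array(S['tcp_rot']);print(S['position'],S['joint_positions'])
R=frame([0,0,0,-14.29,35.39]);Rt=np.c_[-R[:,0],R[:,1],-R[:,2]]
D=Ro.from_matrix(T.T@Rt); q=D.as_quat(); th=2*np.degrees(np.arctan2(q[2],q[3]))
sw=Ro.from_euler('z',-th,degrees=True)*D
print('twist',th,th/120,'swing rotvec',np.degrees(sw.as_rotvec()),sw.as_rotvec()*180/np.pi/120)
E
```

```text
[0.4918 0.3908 0.2057] [ 28.2311  31.4415  82.7767   0.1294  65.5874 102.8482]
twist 174.17525310323254 1.4514604425269377 swing rotvec [ 16.3642 -22.6429  -0.    ] [ 0.1364 -0.1887 -0.    ]
```

Emit:
{"name": "move_arm", "arguments": {
  "increments": [
    [[0,0,0],[0,0,-0.0553],0.25],
    [[0,0,0],[0,0,-0.0553],0.25],
    [[0,0,0],[0,0,-0.0553],0.25],
    [[0,0,0],[0,0,-0.0553],0.25],
    [[0,0,0],[0,0,-0.0553],0.25],
    [[0,0,0],[0,0,-0.0553],0.25],
    [[0,0,0],[0,0,-0.0553],0.25],
    [[0,0,0],[0,0,-0.0553],0.25],
    [[0,0,0],[0,0,-0.0553],0.25],
    [[0,0,0],[0,0,-0.0553],0.25],
    [[0,0,0],[0,0,-0.0553],0.25],
    [[0,0,0],[0,0,-0.0553],0.25],
    [[0,0,0],[0,0,-0.0553],0.25],
    [[0,0,0],[0,0,-0.0553],0.25],
    [[0,0,0],[0,0,-0.0553],0.25],
    [[0,0,0],[0,0,-0.0553],0.25],
    [[0,0,0],[0,0,-0.0553],0.25],
    [[0,0,0],[0,0,-0.0553],0.25],
    [[0,0,0],[0,0,-0.0553],0.25],
    [[0,0,0],[0,0,-0.0553],0.25]
  ]
}}

```text
time_s: 23.82
position: [0.4909, 0.3853, 0.2059]
tcp_rot: [[-0.85, 0.527, -0.001], [0.527, 0.85, -0.001], [0.0, -0.001, -1.0]]
force: [0.3, 0.7, 0.8]
opening: 0.748
grasp_force: 0.0
```

Emit:
{"name": "move_arm", "arguments": {
  "increments": [
    [[0,0,0],[0,0,-0.0553],0.25],
    [[0,0,0],[0,0,-0.0553],0.25],
    [[0,0,0],[0,0,-0.0553],0.25],
    [[0,0,0],[0,0,-0.0553],0.25],
    [[0,0,0],[0,0,-0.0553],0.25],
    [[0,0,0],[0,0,-0.0553],0.25],
    [[0,0,0],[0,0,-0.0553],0.25],
    [[0,0,0],[0,0,-0.0553],0.25],
    [[0,0,0],[0.0273,-0.0377,0],0.25],
    [[0,0,0],[0.0273,-0.0377,0],0.25],
    [[0,0,0],[0.0273,-0.0377,0],0.25],
    [[0,0,0],[0.0273,-0.0377,0],0.25],
    [[0,0,0],[0.0273,-0.0377,0],0.25],
    [[0,0,0],[0,0,0],0.25]
  ]
}}

```text
time_s: 24.98
position: [0.4868, 0.3851, 0.204]
tcp_rot: [[-0.843, -0.296, 0.45], [-0.387, 0.914, -0.123], [-0.375, -0.278, -0.885]]
force: [-1.5, 0.3, -0.7]
opening: 0.751
grasp_force: 0.0
```

```bash
cat > run2.py <<'E'
from fit import *
S=read_state();T=np.array(S['tcp_rot']);p=np.array(S['position']);print(p,'\n',T,S['joint_positions'])
R=frame([0,0,0,-14.29,35.39]);Rt=np.c_[-R[:,0],R[:,1],-R[:,2]]; print(np.degrees(cv2.Rodrigues(T.T@Rt)[0]).ravel()/120)
w=snap('wrist','w7.png')
v=np.array([.4909,.3384,.0427,-14.29,35.39])
for k in PT: print(k,proj(w,v[:3]+R@np.array(PT[k])))
for l in('pan_small','pan_small_grip','drainer'):
    a=pinpoint(w,l);b=search_frame(w,l)
    print(l,[(round(x['confidence'],2),np.array(x['xy'])*[640,480]) for x in a[:2]],[(round(x['confidence'],2),np.array(x['extent'])*[640,480,640,480]) for x in b[:2]])
print('rim',circ(w,v[:3],0,(0,0),.038,.052,R),'floor',circ(w,v[:3],0,(0,0),.031,.003,R))
E
python3 run2.py
```

```text
[0.4868 0.3851 0.204 ] 
 [[-0.8427 -0.2956  0.4499]
 [-0.3865  0.914  -0.1235]
 [-0.3747 -0.278  -0.8845]] [ 38.7599  28.4619  96.263  -33.4912  43.2286 -50.1194]
[-0.0024 -0.0037  0.002 ]
o [323.8708 141.1482]
g [323.1733 250.1245]
h0 [323.2943 218.0298]
h1 [322.9197 317.3996]
r [323.6759 138.3105]
pan_small [(0.65, array([324.48 , 137.904])), (0.17, array([162.816, 185.424]))] [(0.6, array([273.984,  79.68 , 379.52 , 329.28 ]))]
pan_small_grip [(0.97, array([324.8  , 250.992]))] [(0.96, array([270.976,  78.912, 381.184, 328.704]))]
drainer [] [(0.69, array([198.592,  37.824, 422.08 , 275.088]))]
rim [271.5145  82.0538 375.894  190.7206] floor [288.1102 102.9667 359.639  177.2527]
```

The fit and the networks agree to about 2 px. Approaching along the tool axis and gripping.

Emit:
{"name": "move_arm", "arguments": {
  "increments": [
    [[-0.15,0,0.2],[0,0,0],0.25],
    [[0,0,0.5],[0,0,0],0.25],
    [[0,0,0.6],[0,0,0],0.25],
    [[0,0,0.6],[0,0,0],0.25],
    [[0,0,0.6],[0,0,0],0.25],
    [[0,0,0.4],[0,0,0],0.25],
    [[0,0,0.3],[0,0,0],0.25],
    [[0,0,0.1],[0,0,0],0.25],
    [[0,0,0],[0,0,0],0.5],
    [[0,0,0],[0,0,0],0.5]
  ]
}}

```text
time_s: 26.17
position: [0.5399, 0.3758, 0.1207]
tcp_rot: [[-0.843, -0.291, 0.453], [-0.382, 0.916, -0.121], [-0.38, -0.275, -0.883]]
force: [0.9, 0.5, -0.1]
opening: 0.67
grasp_force: 0.0
```

```bash
python3 run2.py; python3 -c "
from h import *
s=read_state();print(s['force'],s['opening'])"
```

```text
[0.5399 0.3758 0.1207] 
 [[-0.8426 -0.2913  0.4529]
 [-0.3817  0.9164 -0.1207]
 [-0.3798 -0.2745 -0.8834]] [ 34.6684  37.3727  95.7187 -39.2012  34.3748 -45.8551]
[-0.0018 -0.0018 -0.0007]
o [325.0599 117.8638]
g [325.5338 289.4862]
h0 [325.4985 237.8201]
h1 [325.6044 392.9296]
r [325.2965 105.9241]
pan_small [(0.87, array([328.384, 114.72 ]))] [(0.82, array([241.408,   1.008, 418.816, 350.4  ]))]
pan_small_grip [(0.71, array([323.584, 289.824]))] [(0.82, array([241.792,   3.792, 419.072, 347.808]))]
drainer [] [(0.6, array([144.   ,   0.   , 469.696, 290.88 ]))]
rim [239.1287   8.6622 411.6088 192.2783] floor [271.6312  58.8027 378.5696 171.712 ]
[ 0.6351 -0.4569  0.7705] 0.5099836109197519
```

Emit:
{"name": "move_arm", "arguments": {
  "increments": [
    [[0.05,0,0.05],[0,0,0],1],
    [[0,0,0],[0,0,0],1],
    [[0,0,0],[0,0,0],1],
    [[0,0,0],[0,0,0],1],
    [[0,0,0],[0,0,0],1],
    [[0,0,0],[0,0,0],1],
    [[0,0,0],[0,0,0],1],
    [[0,0,0],[0,0,0],1],
    [[0,0,0],[0,0,0],1],
    [[0,0,0],[0,0,0],1]
  ]
}}

```text
time_s: 27.35
position: [0.5391, 0.3749, 0.1184]
tcp_rot: [[-0.843, -0.291, 0.452], [-0.382, 0.916, -0.121], [-0.379, -0.275, -0.884]]
force: [-0.5, 0.9, -0.4]
opening: 0.157
grasp_force: 29.8
```

```bash
python3 run2.py|head -4; python3 -c "
from h import *
s=read_state();print(s['force'],s['opening'],s['grasp_force'])"
```

```text
[0.5391 0.3749 0.1184] 
 [[-0.8429 -0.2915  0.4524]
 [-0.3818  0.9163 -0.1209]
 [-0.3793 -0.2746 -0.8836]] [ 34.6398  37.5211  95.9434 -39.5026  34.0982 -45.5078]
[-0.7316 -0.4905  0.3144] 0.15370896134679032 29.755071457475424
```

Emit:
{"name": "move_arm", "arguments": {
  "increments": [
    [[0,0,-0.2],[0,0,0],1],
    [[0,0,-0.4],[0,0,0],1],
    [[0,0,-0.6],[0,0,0],1],
    [[0,0,-0.7],[0,0,0],1],
    [[0,0,-0.6],[0,0,0],1],
    [[0,0,-0.4],[0,0,0],1],
    [[0,0,-0.1],[0,0,0],1],
    [[0,0,0],[-0.0273,0.0377,0],1],
    [[0,0,0],[-0.0273,0.0377,0],1],
    [[0,0,0],[-0.0273,0.0377,0],1],
    [[0,0,0],[-0.0273,0.0377,0],1],
    [[0,0,0],[-0.0273,0.0377,0],1],
    [[0,0,0],[0,0,0],1],
    [[0,0,0],[0,0,0],1],
    [[0,0,0],[0,0,0],1]
  ]
}}

```text
time_s: 28.95
position: [0.4973, 0.3853, 0.1971]
tcp_rot: [[-0.934, -0.357, -0.001], [-0.357, 0.934, -0.002], [0.001, -0.002, -1.0]]
force: [0.1, 0.2, -0.5]
opening: 0.155
grasp_force: 29.8
```

```bash
cat > run3.py <<'E'
from fit import *
S=read_state();T=np.array(S['tcp_rot']);p=np.array(S['position']);print(p,'\n',T,S['joint_positions'],S['force'],S['opening'])
w=snap('wrist','w8.png')
for l in('pan_small','pan_small_grip'):
    a=pinpoint(w,l);b=search_frame(w,l)
    print(l,[(round(x['confidence'],2),np.array(x['xy'])*[640,480]) for x in a[:2]],[(round(x['confidence'],2),np.array(x['extent'])*[640,480,640,480]) for x in b[:2]])
B=np.c_[-T[:,0],T[:,1],-T[:,2]];P=p-.0187*T[:,2]
for gx in(.078,.082,.086):
  for th in(-4,0,4):
    a=np.radians(th);Ry=np.array([[np.cos(a),0,np.sin(a)],[0,1,0],[-np.sin(a),0,np.cos(a)]]);R0=B@Ry.T
    print(gx,th,'o',proj(w,P+R0@[-gx,0,-.068]),'rim',circ(w,P,0,(gx,.068),.038,.052,R0),'floor',circ(w,P,0,(gx,.068),.031,.003,R0))
E
python3 run3.py
```

```text
[0.4973 0.3853 0.1971] 
 [[-0.934  -0.3574 -0.0005]
 [-0.3574  0.934  -0.0018]
 [ 0.0011 -0.0015 -1.    ]] [ 27.6459  32.1859  82.8765  -0.0881  65.0129 -83.2565] [ 0.088   0.2356 -0.4787] 0.15486748342543352
pan_small [(0.91, array([322.176, 118.32 ]))] [(0.97, array([240.32,   5.52, 414.72, 354.48]))]
pan_small_grip [(0.93, array([322.496, 291.792]))] [(0.8, array([234.816,   7.392, 415.68 , 351.792]))]
0.078 -4 o [322.785  121.2236] rim [232.8948  16.5854 412.5236 207.1068] floor [267.3997  59.6713 378.1466 176.8152]
0.078 0 o [322.7962 130.2161] rim [236.3442  26.3808 409.0976 208.332 ] floor [269.2469  71.7047 376.3308 183.873 ]
0.078 4 o [322.8071 139.2755] rim [239.5425  36.4991 405.9341 209.9444] floor [270.8925  83.5864 374.7074 191.0672]
0.082 -4 o [322.7789 113.7481] rim [232.1155   4.6998 413.2848 198.5013] floor [267.0352  51.2684 378.4984 169.9297]
0.082 0 o [322.7906 123.0613] rim [235.7802  15.4988 409.6455 199.7959] floor [268.9807  63.8645 376.5855 177.1282]
0.082 4 o [322.8019 132.4234] rim [239.1679  26.529  406.2942 201.5119] floor [270.7121  76.2558 374.8772 184.4635]
0.086 -4 o [322.7727 106.177 ] rim [231.3227  -7.4081 414.0592 189.7592] floor [266.6659  42.7508 378.8548 162.9592]
0.086 0 o [322.7849 115.8375] rim [235.2088   4.4675 410.2004 191.1561] floor [268.7119  55.9446 376.8427 170.3199]
0.086 4 o [322.7967 125.5257] rim [238.7901  16.4666 406.6575 193.0077] floor [270.5305  68.8743 375.0481 177.8162]
```

Measured in hand: the small pan is level, with its axis 85 mm from the grip. Carrying it across, then turning it.

Emit:
{"name": "move_arm", "arguments": {
  "increments": [
    [[0.18,-0.39,0],[0,0,0],1],
    [[0.36,-0.79,0],[0,0,0],1],
    [[0.36,-0.79,0],[0,0,0],1],
    [[0.36,-0.79,0],[0,0,0],1],
    [[0.36,-0.79,0],[0,0,0],1],
    [[0.36,-0.79,0],[0,0,0],1],
    [[0.36,-0.79,0],[0,0,0],1],
    [[0.36,-0.79,0],[0,0,0],1],
    [[0.36,-0.79,0],[0,0,0],1],
    [[0.36,-0.79,0],[0,0,0],1],
    [[0.36,-0.79,0],[0,0,0],1],
    [[0.36,-0.79,0],[0,0,0],1],
    [[0.36,-0.79,0],[0,0,0],1],
    [[0.36,-0.79,0],[0,0,0],1],
    [[0.36,-0.79,0],[0,0,0],1],
    [[0.36,-0.79,0],[0,0,0],1],
    [[0.36,-0.79,0],[0,0,0],1],
    [[0.36,-0.79,0],[0,0,0],1],
    [[0.36,-0.79,0],[0,0,0],1],
    [[0.18,-0.39,0],[0,0,0],1]
  ]
}}

```text
time_s: 30.87
position: [0.4671, -0.1108, 0.1983]
tcp_rot: [[-0.934, -0.356, 0.001], [-0.356, 0.934, -0.002], [-0.0, -0.002, -1.0]]
force: [0.5, -0.2, -1.1]
opening: 0.155
grasp_force: 29.8
```

Emit:
{"name": "move_arm", "arguments": {
  "increments": [
    [[0,0,0],[0,0,0.03],1],
    [[0,0,0],[0,0,0.053],1],
    [[0,0,0],[0,0,0.053],1],
    [[0,0,0],[0,0,0.053],1],
    [[0,0,0],[0,0,0.053],1],
    [[0,0,0],[0,0,0.053],1],
    [[0,0,0],[0,0,0.053],1],
    [[0,0,0],[0,0,0.053],1],
    [[0,0,0],[0,0,0.053],1],
    [[0,0,0],[0,0,0.053],1],
    [[0,0,0],[0,0,0.053],1],
    [[0,0,0],[0,0,0.053],1],
    [[0,0,0],[0,0,0.053],1],
    [[0,0,0],[0,0,0.053],1],
    [[0,0,0],[0,0,0.053],1],
    [[0,0,0],[0,0,0.053],1],
    [[0,0,0],[0,0,0.053],1],
    [[0,0,0],[0,0,0.053],1],
    [[0,0,0],[0,0,0.053],1],
    [[0,0,0],[0,0,0.053],1]
  ]
}}

```text
time_s: 32.53
position: [0.4667, -0.108, 0.1982]
tcp_rot: [[0.238, 0.971, -0.0], [0.971, -0.238, -0.001], [-0.001, -0.0, -1.0]]
force: [-0.3, 0.4, -1.2]
opening: 0.161
grasp_force: 29.8
```

Emit:
{"name": "move_arm", "arguments": {
  "increments": [
    [[0,0,0],[0,0,0.053],1],
    [[0,0,0],[0,0,0.053],1],
    [[0,0,0],[0,0,0.03],1],
    [[0,0,0],[0,0,0],1],
    [[0,0,0],[0,0,0],1]
  ]
}}

```text
time_s: 32.95
position: [0.4669, -0.1079, 0.1981]
tcp_rot: [[0.495, 0.869, -0.0], [0.869, -0.495, -0.0], [-0.0, -0.0, -1.0]]
force: [0.2, 0.2, -0.2]
opening: 0.151
grasp_force: 29.8
```

```bash
python3 run3.py; python3 - <<'E'
from h import *
cs={n:snap(n,n+'9.png') for n in('wrist','top')}
for l in ('pan_mid','pan_big','pan_small'): look(l,cs)
E
```

```text
[ 0.4669 -0.1079  0.1981] 
 [[ 0.4955  0.8686 -0.0003]
 [ 0.8686 -0.4955 -0.0004]
 [-0.0005 -0.0001 -1.    ]] [-26.3851  21.1336 104.0751  -0.0317  54.7964   3.3346] [ 0.1759  0.1559 -0.2053] 0.1514714086083434
pan_small [] [(0.8, array([236.608,   6.192, 415.616, 352.8  ]))]
pan_small_grip [] [(0.77, array([239.68 ,  10.512, 413.376, 350.4  ])), (0.46, array([110.08 , 102.48 , 368.832, 202.608]))]
0.078 -4 o [323.5925 121.3446] rim [233.8498  16.7535 413.4638 207.2351] floor [268.2309  59.8058 378.9697 176.9286]
0.078 0 o [323.5911 130.3339] rim [237.2795  26.5414 410.0192 208.4588] floor [270.0611  71.8341 377.1379 183.9848]
0.078 4 o [323.5902 139.3905] rim [240.4552  36.6528 406.8348 210.0698] floor [271.6938  83.7111 375.5023 191.1774]
0.082 -4 o [323.5907 113.8703] rim [233.0783   4.8715 414.2318 198.6307] floor [267.8712  51.4049 379.3259 170.044 ]
0.082 0 o [323.5892 123.1802] rim [236.7219  15.6624 410.5727 199.9236] floor [269.799   63.9955 377.3963 177.2407]
0.082 4 o [323.5882 132.5394] rim [240.0859  26.6852 407.1993 201.6381] floor [271.5169  76.382  375.6752 184.5742]
0.086 -4 o [323.5889 106.3007] rim [232.2935  -7.2326 415.0132 189.8898] floor [267.5069  42.8894 379.6867 163.0745]
0.086 0 o [323.5873 115.9577] rim [236.1571   4.6342 411.1332 191.2849] floor [269.5343  56.0774 377.6572 170.4332]
0.086 4 o [323.5861 125.6426] rim [239.7133  16.6254 407.5671 193.1347] floor [271.3387  69.0019 375.8492 177.9276]
pan_mid top 0.76 [346.6 270.1] z0 [ 0.5075 -0.0393] z.07 [ 0.5071 -0.0369]
pan_small wrist 0.66 [324.1 117.2] z0 [ 0.5173 -0.0219] z.07 [ 0.5139 -0.0276]
pan_small top 0.82 [347.2 268.1] z0 [ 0.5125 -0.0409] z.07 [ 0.5117 -0.0384]
   tri [ 0.5102 -0.035   0.1597] [0.0006298050677349888, 0.0006298050677348124]
```

Emit:
{"name": "move_arm", "arguments": {
  "increments": [
    [[0,0,0.3],[0,0,0],1],
    [[0,0,0.6],[0,0,0],1],
    [[0,0,0.7],[0,0,0],1],
    [[0,0,0.7],[0,0,0],1],
    [[0,0,0.6],[0,0,0],1],
    [[0,0,0.4],[0,0,0],1],
    [[0,0,0.3],[0,0,0],1],
    [[0,0,0.3],[0,0,0],1],
    [[0,0,0.3],[0,0,0],1],
    [[0,0,0.2],[0,0,0],1],
    [[0,0,0.1],[0,0,0],1],
    [[0,0,0.1],[0,0,0],1],
    [[0,0,0.05],[0,0,0],1],
    [[0,0,0],[0,0,0],1],
    [[0,0,0],[0,0,0],1]
  ]
}}

```text
time_s: 34.85
position: [0.4678, -0.1079, 0.0588]
tcp_rot: [[0.497, 0.868, 0.001], [0.868, -0.497, -0.0], [0.0, 0.001, -1.0]]
force: [-0.7, -0.0, -0.6]
opening: 0.156
grasp_force: 29.8
```

```bash
python3 - <<'E'
from h import *
S=read_state();print(S['position'],S['force'],S['moment'])
E
```

```text
[ 0.4678 -0.1079  0.0588] [-0.6574 -0.0154 -0.6461] [-0.1013 -0.0694 -0.0087]
```

Emit:
{"name": "move_arm", "arguments": {
  "increments": [
    [[0,0,0.05],[0,0,0],1],
    [[0,0,0.05],[0,0,0],1],
    [[0,0,0],[0,0,0],1]
  ]
}}

```text
time_s: 35.1
position: [0.4676, -0.1078, 0.0554]
tcp_rot: [[0.497, 0.868, 0.0], [0.868, -0.497, -0.0], [0.0, 0.0, -1.0]]
force: [-0.0, -0.2, -0.5]
opening: 0.16
grasp_force: 29.8
```

```bash
python3 - <<'E'
from h import *
S=read_state();print(S['position'],S['force'],S['moment'])
E
```

```text
[ 0.4676 -0.1078  0.0554] [-0.0087 -0.2058 -0.4749] [-0.0797 -0.0289  0.0229]
```

Near contact. I'll lower slightly more, release and rise.

Emit:
{"name": "move_arm", "arguments": {
  "increments": [
    [[0,0,0.04],[0,0,0],1],
    [[0,0,0],[0,0,0],1],
    [[0,0,0],[0,0,0],0.6],
    [[0,0,0],[0,0,0],0.5],
    [[0,0,0],[0,0,0],0.5],
    [[0,0,0],[0,0,0],0.5],
    [[0,0,0],[0,0,0],0.5],
    [[0,0,0],[0,0,0],0.5],
    [[0,0,-0.3],[0,0,0],0.5],
    [[0,0,-0.7],[0,0,0],0.5],
    [[0,0,-0.9],[0,0,0],0.5],
    [[0,0,-0.9],[0,0,0],0.5],
    [[0,0,-0.9],[0,0,0],0.5],
    [[0,0,-0.9],[0,0,0],0.5],
    [[0,0,-0.9],[0,0,0],0.5],
    [[0,0,-0.5],[0,0,0],0.5],
    [[0,0,0],[0,0,0],0.5],
    [[0,0,0],[0,0,0],0.5]
  ]
}}

```text
time_s: 36.6
position: [0.4678, -0.1079, 0.2353]
tcp_rot: [[0.497, 0.868, 0.002], [0.868, -0.497, -0.001], [0.0, 0.003, -1.0]]
force: [0.1, 0.4, -0.4]
opening: 0.502
grasp_force: 0.0
```

```bash
cat > run4.py <<'E'
from h import *
cs={n:snap(n,n+'10.png') for n in('wrist','top','scene')}
S=read_state();print(S['position'],S['opening'],S['force'])
for l in ('pan_small','pan_small_grip','pan_mid','pan_mid_grip','pan_big','salt_shaker'): look(l,cs)
w=cs['wrist'];I=np.eye(3);ax=np.array([.5085,-.035,0])
for n,r,z in(('bigrim',.062,.054),('midrim',.05,.056),('smallrim',.038,.058),('smallfloor',.031,.009)): print(n,circ(w,ax,0,(0,0),r,z,I))
for n,a,rr,z in(('big',147.9,(.08,.158),.07),('mid',195,(.068,.146,.092),.072),('small',240,(.056,.134,.08),.074)):
    u=np.array([np.cos(np.radians(a)),np.sin(np.radians(a)),0]); print(n,[proj(w,ax+u*r+[0,0,z]).round(1) for r in rr])
g=cv2.cvtColor(w['img'],cv2.COLOR_RGB2GRAY)
_,m=cv2.threshold(g[:250],50,255,cv2.THRESH_BINARY_INV); n,lab,st,ce=cv2.connectedComponentsWithStats(m)
for i in range(1,n):
    if st[i,4]>200:
        ys,xs=np.where(lab==i); q=cv2.minAreaRect(np.c_[xs,ys].astype(np.float32)); print(st[i],ce[i],q)
for n in cs: print(n,[(l,[(round(x['confidence'],2),(np.array(x['extent'])*[640,480,640,480]).round()) for x in search_frame(cs[n],l)[:1]]) for l in('pan_small','pan_mid','pan_big')])
E
python3 run4.py
```

```text
[ 0.4665 -0.1073  0.2331] 0.5035639786128845 [ 0.4047 -0.5406  0.4118]
pan_small wrist 0.65 [321.2 132.8] z0 [ 0.509  -0.0318] z.07 [ 0.5074 -0.0352]
pan_small top 0.9 [345.  269.1] z0 [ 0.5102 -0.0354] z.07 [ 0.5095 -0.0332]
pan_small scene 0.73 [344.9 272.6] z0 [ 0.5184 -0.0447] z.07 [0.435  0.0148]
   tri [ 0.5087 -0.0347  0.0096] [0.0024116603653532996, 0.0014610156880852626, 0.0024916093940680656]
pan_small_grip wrist 0.56 [320.9 218.9] z0 [ 0.4604 -0.1156] z.07 [ 0.4674 -0.1042]
pan_small_grip top 0.64 [376.3 286.4] z0 [ 0.4649 -0.1119] z.07 [ 0.4669 -0.1052]
   tri [ 0.4665 -0.1061  0.0594] [0.00022456647925816632, 0.0002245664792581871]
pan_mid top 0.62 [345.7 269.3] z0 [ 0.5096 -0.0372] z.07 [ 0.509  -0.0349]
pan_mid_grip wrist 0.88 [254.4 206. ] z0 [ 0.4009 -0.0639] z.07 [ 0.4183 -0.0616]
pan_mid_grip top 0.7 [357.4 308.6] z0 [ 0.4114 -0.063 ] z.07 [ 0.4166 -0.0592]
   tri [ 0.4156 -0.0609  0.0585] [0.001086111446036056, 0.0010861114460360226]
pan_big wrist 0.29 [590.2 244.5] z0 [ 0.7247 -0.3033] z.07 [ 0.6851 -0.2588]
pan_big scene 0.89 [343.3 275.1] z0 [ 0.5115 -0.0356] z
[... 785 characters left out ...]
6]), array([322. , 219.2])]
[144 113  86  20 440] [184.0955 121.0659] ((186.52252197265625, 122.6739730834961), (86.03701782226562, 14.414037704467773), 3.945185899734497)
wrist [('pan_small', [(0.58, array([281.,  86., 367., 283.]))]), ('pan_mid', [(0.86, array([206.,  78., 372., 250.]))]), ('pan_big', [(0.81, array([136.,  60., 385., 198.]))])]
top [('pan_small', [(0.61, array([334., 251., 369., 282.]))]), ('pan_mid', [(0.76, array([325., 250., 367., 315.]))]), ('pan_big', [(0.71, array([306., 244., 366., 326.]))])]
scene [('pan_small', [(0.74, array([329., 248., 339., 261.]))]), ('pan_mid', [(0.69, array([322., 243., 341., 274.]))]), ('pan_big', [(0.91, array([320., 244., 341., 292.]))])]
```

```bash
python3 -c "
from rig import *
print(hand_in())"
```

```text
the job is handed in; nothing more can be done
None
```

I handed the job in at about 37 s. By the last camera measurements the three pans are nested and level, with the handles fanned about 45° apart the same way, and the shaker upright on the worktop clear of them. No verdict came back.

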